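# Open the studio's dial-locked tool tin

## Robot

A 7-joint arm with a two-finger parallel gripper is mounted at the origin on the work surface. World frame = base frame: x ahead of the robot, y to its left, z up, the work surface at z = 0. Lengths are in m, angles in rad, forces in N, time in s.
With the tool pointing down it reaches from about 0.425 to 0.95 m from the base axis. Payload 4.7 kg.
Tool frame: the origin (TCP) lies between the finger pads, 19 mm behind the fingertips; this is the grasp point; z points along the fingers, y is the line along which they close (so a half turn about z gives the same grasp; the last joint's range is limited). The gripper opens to 87 mm and grips with 3 to 60 N. Pads are 19 mm wide; open, the fingers measure 117 mm over their backs; the gripper's body (75 mm by 190 mm) begins 51 mm behind the grasp point.
Start: joints at [1.252, 0.469, -0.049, 1.532, 0.024, 1.141, -0.082], TCP at [0.193, -0.647, 0.241] pointing down, gripper open.
Joint ranges: [-2.59, 2.59], [-0.33, 1.99], [-1.39, 1.29], [0.1, 2.45], [-1.04, 4.18], [0.21, 1.99], [-2.66, 2.66]. Speed limits (rad/s): [2.57, 2.57, 3.14, 3.14, 3.14, 3.14, 3.14].

## Interface

Orientations are given as a 3x3 rotation matrix whose columns are the frame's x, y, z axes.
In Python, from rig import robot gives the robot as it stands. The module is installed in compiled form; this text tells all that it offers.
- The arm moves only by the shell command python3 -m jog 'ROWS' [FORCE]. ROWS is JSON, a list of rows, each an object of numbers: "fingers": the gripper's target within -1 to 1 (fully open at 1, half-way at 0, shut at -1); "dx", "dy", "dz": the shift along the tool's x, y, z in m; "roll": the turn about the tool's z in rad. In form: [{"fingers": .., "dx": .., "dy": .., "dz": .., "roll": ..}, ...]. A call has 1 to 12 rows; each row is the pose to reach, as a shift and turn from the pose commanded when the call began, along the tool's axes at that moment; what a row does not reach only later rows make up. A row lasts 1/8 s, in which the tool goes at most 62.5 mm and 10.7 degrees, less where a joint would pass 70% of its speed; a pose out of reach is approached as far as the arm can. A call with a gripper value outside its range is refused whole. The fingers move at their own pace and stop on an object; FORCE is the grip in N (left out, the last holds). Time passes only in rows, so rows that repeat a pose let the fingers close. It gives the time, the measured TCP pose, the force, the opening and the grip force at its end, in the units of the state.
- robot.observe(): the state, without advancing time (a new reading comes with each control period).
- robot.read_camera(name): name is "scene" or "top"; returns (picture, depth): 480x640x3 uint8, red, green, blue; 480x640 float32, m along the optical axis (not along the pixel's ray), 0 where there is no reading.
- robot.calibration(name): a dict with "intrinsics" (3x3 intrinsics, pixels), "R" (3x3) and "t" (3): a world point X has camera coordinates R X + t. Camera axes: x right, y down, z forward; pixel columns grow to the right and rows downward; lengths in m; the calibration is good to about 2 mm. A picture is of the moment at which its call begins. calibration takes no time and is no camera call.
- robot.sign_off(): hands the job in; it is judged then, once.
The state is a dict: "time_s": time; "q": joint angles; "joint_vel": joint speeds; "joint_torque": joint torques, N m; "ee_pos": TCP position; "orientation": TCP orientation; "wrist_force": force on the tool from outside, world axes, zero at the start; "torque": the same for the moment, N m; "finger_gap": opening from 0.0 (shut) to 1.0 (fully open); "finger_force": force on a finger pad.
Only numpy, scipy, OpenCV 4.12 (cv2) and the standard library are available. Lean on these libraries where they do the work, as an engineer would, in place of code of your own. Each camera call takes 0.05 s, during which the arm holds its last target. There are 200 camera calls.

## Task

Open the red tool tin: first turn the blue dial to 4 and then the yellow dial to 2, feeling slowly around each number until the catch falls in and the green lid jumps out a little, and then slide the lid all the way open by its black handle and let go. The lock is worn and delicate: use light force only, never turn a dial on once it has caught and never pull at the lid while it is still locked. Leave everything else on the table where it is.

Things in the scene. Friction and masses are not known exactly. Their poses are not given: they have to be found in the camera images.
- tin: red tin, 210 (x) x 370 (y) x 90 mm high, fixed; origin at the centre of its underside, z up. Its -y end (y -0.18 to -0.03) is a fixed white deck 90 mm up with two dials: blue at tin x -0.055, y -0.11, yellow at x 0.055, y -0.11, with groups of 1 to 5 black dots round the +x side of each. The green lid covers the rest and slides out over the +y end
- knob_a: knob of the blue dial: an upright bar 44 (its x) x 14 (its y) x 28 mm high on a steel disc 50 mm across and 6 mm thick; bar top 34 mm above the deck. Its frame turns with it: origin on the axis at deck height, z up, +x towards its pointer (the end of the bar with a white stripe on top). Pinch it across its 14 mm width
- grip_a (a point): on the blue dial's axis, 29 mm above the deck: TCP height to pinch the bar; axes as the knob. The lock is worn: the catch falls in anywhere up to 0.3 rad to either side of the code number's mark, in a place only about 0.09 rad wide: feel for it by turning slowly across the mark. Once in, the lid has jumped and the dial is held, with about 0.09 rad of play in all to a hard stop: turn no further
- dial_a (a joint): angle of the blue dial, rad, growing counter-clockwise seen from above; limits -0.15 to 2.65; friction about 0.05 N m. Number n (n dots) is at 0.6*(n-1); at 0 (number 1) the pointer is 1.2 rad clockwise of the tin's +x. Code number 4 (1.8 rad); starts between 0.6 and 1.3 rad.
- knob_b: knob of the yellow dial, the same shape and frame as the blue one
- grip_b (a point): on the yellow dial's axis, 29 mm above the deck: TCP height to pinch the bar. Its catch is worn in the same way (up to 0.3 rad either side of its mark), and it can fall in only after the blue one's has
- dial_b (a joint): angle of the yellow dial, rad, growing counter-clockwise seen from above; limits -0.15 to 2.65; friction about 0.05 N m. Number n (n dots) is at 0.6*(n-1); at 0 (number 1) the pointer is 1.2 rad clockwise of the tin's +x. Code number 2 (0.6 rad); starts between 1.1 and 1.8 rad.
- lid_panel: green sliding lid, 196 (x) x 208 (y) x 6 mm, its top about flush with the deck, same axes as the tin; it carries a black handle bar 70 (x) x 14 (y) mm that stands 30 mm above it
- lid_grip (a point): point on the middle of the black handle bar, 8 mm below its top and 22 mm above the lid: a good height for the TCP; pinch the bar across its 14 mm (the tin's y)
- lid (a joint): how far the lid is open along the tin's +y, m: 0 to 0.001 locked, about 0.0065 when the blue catch has fallen in, 0.0125 to 0.0145 when both have, 0.07 fully open at its stop. A spring (about 3 N) pushes it the first 13 mm; then it is drawn by hand against light drag (0.7 N plus 25 N per m/s) and stays where it is left
- bowl: bystander: terracotta bowl, 100 mm across, 50 high
- jar: bystander: blue glaze jar with white cap, 56 mm across, 85 high
- phone: bystander: black phone lying flat, 105 x 50 x 12 mm
- knife: bystander: wooden potter's spatula lying flat
- brush: bystander: wooden brush lying flat
- rib: bystander: dark wooden rib (flat board), 110 x 55 x 8 mm
- cup: bystander: white cup, 72 mm across, 80 high

How it is judged:
By the outcome, as a careful person would: the job done as asked, in the order asked, and still so for the second after the job is handed in, with the robot touching nothing.
It also fails if it takes over 67 s, if anything falls off the work surface, if the arm or the gripper's body presses on something with over 40 N, if the wrist force passes 120 N, or if a joint passes its speed limit or range.

## Working session

There is one attempt and no reset: what is moved stays moved. The work goes in short steps, Python scripts to look and compute and a shell command to move; the robot and the scene stay as the last step left them, time stands still between calls to the robot, and variables do not carry over. Pictures are saved under pics/ and viewed, at most 10 in all, crops included, and the job is handed in when it is done.

```bash
mkdir -p pics; cat > h.py <<'E'
import numpy as np, cv2
from rig import robot
def cam(n):
    im,d=robot.read_camera(n); return im,d,robot.calibration(n)
def ray(c,u,v,z):
    K=np.array(c["intrinsics"]);R=np.array(c["R"]);t=np.array(c["t"])
    o=-R.T@t; r=R.T@np.linalg.inv(K)@np.array([u,v,1.]); return o+r*(z-o[2])/r[2]
def pts(d,c):
    K=np.array(c["intrinsics"]);v,u=np.mgrid[:480,:640]
    P=np.stack([(u-K[0,2])/K[0,0]*d,(v-K[1,2])/K[1,1]*d,d],-1)
    return (P-np.array(c["t"]))@np.array(c["R"])
def save(im,n): cv2.imwrite(n,im[:,:,::-1])
E
python3 - <<'E'
from h import *
for n in("top","scene"):
    im,d,c=cam(n); save(im,f"pics/{n}0.png"); np.savez(f"{n}0.npz",im=im,d=d)
s=robot.observe(); print(s["time_s"],s["ee_pos"],np.round(s["orientation"],3),s["wrist_force"],s["finger_gap"])
E
```

```text
0.1 [ 0.19274099 -0.64639694  0.24031564] [[ 0.958  0.286 -0.001]
 [ 0.286 -0.958  0.002]
 [-0.    -0.002 -1.   ]] [ 0.64158345  0.41879004 -1.1891537 ] 0.9983740201644753
```

View pics/top0.png

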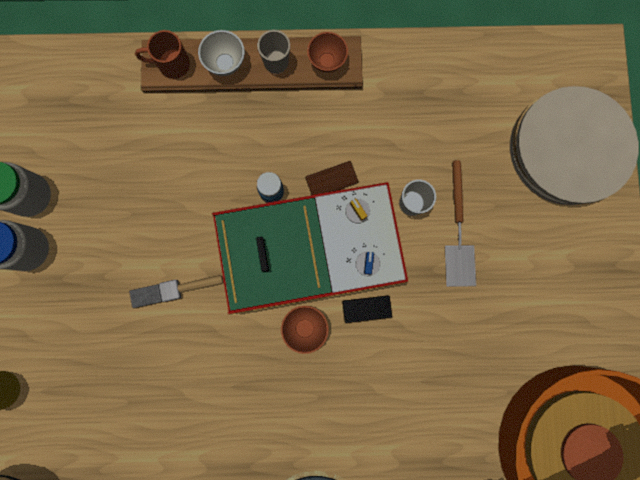

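View pics/scene0.png

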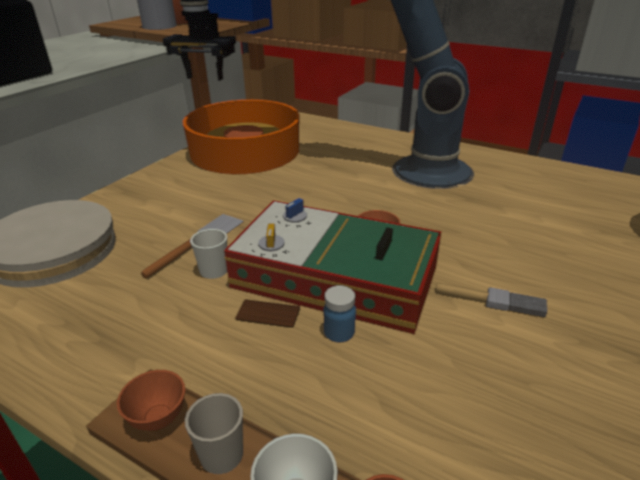

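The top view shows the tin centred near (312,247), with its lid and handle (263,254) to the left. The yellow knob is at (358,210), the blue knob at (369,263), and the dots lie on the up side (tin +x). The jar, rib, cup, phone and bowl stand around it; the scene view agrees.

```bash
python3 - <<'E'
from h import *
z=np.load("top0.npz");im,d=z["im"],z["d"];c=robot.calibration("top")
P=pts(d,c); hsv=cv2.cvtColor(im,cv2.COLOR_RGB2HSV)
box=np.zeros((480,640),bool);box[175:320,205:415]=1
h=(P[...,2]>.07)&(P[...,2]<.16)&box
print("deck z",np.median(P[200:290,385:395,2]), "lid z",np.median(P[225:230,240:290,2]))
# tin outline from red + all points around height .09
m=((P[...,2]>.075)&(P[...,2]<.14)&box).astype(np.uint8)
m=cv2.morphologyEx(m,cv2.MORPH_OPEN,np.ones((9,9)))
cn=max(cv2.findContours(m,0,2)[0],key=cv2.contourArea)
w=np.array([ray(c,*p[0],.09)[:2] for p in cn],np.float32)
r=cv2.minAreaRect(w);print("tin",r)
H,S,V=cv2.split(hsv)
def pca(mask,z,name):
    v,u=np.nonzero(mask); w=np.array([ray(c,a,b,z)[:2] for a,b in zip(u,v)])
    r=cv2.minAreaRect(w.astype(np.float32))
    e=np.linalg.eigh(np.cov(w.T))[1][:,1]; print(name,len(w),w.mean(0),"ang",np.arctan2(e[1],e[0]),r)
bb=np.zeros_like(box)
bb[:]=0;bb[245:282,350:388]=1;pca((H>100)&(H<130)&(S>120)&bb,.12,"blue")
bb[:]=0;bb[192:228,340:376]=1;pca((H>15)&(H<35)&(S>130)&bb,.12,"yellow")
bb[:]=0;bb[230:278,250:276]=1;pca((V<45)&bb,.12,"handle")
h2=(P[...,2]>.112)&(P[...,2]<.135)&box
for nm,(a,b,e,f) in dict(blue=(245,282,350,388),yellow=(192,228,340,376),handle=(230,278,250,280)).items():
    q=P[a:b,e:f][h2[a:b,e:f]]; ee=np.linalg.eigh(np.cov(q[:,:2].T))[1][:,1]; print(nm,len(q),q.mean(0),np.arctan2(ee[1],ee[0]),q[:,2].max())
cr=im[180:290,320:410];save(cv2.resize(cr,None,fx=5,fy=5,interpolation=cv2.INTER_CUBIC),"pics/crop.png")
E
```

```text
deck z 0.08910115470361554 lid z 0.08941961511230419
tin ((0.5799674391746521, 0.00042256712913513184), (0.2100835144519806, 0.36821478605270386), 8.855042457580566)
blue 116 [ 0.53979154 -0.11555116] ang 3.018532068674263 ((0.5429174304008484, -0.11621403694152832), (0.013499727472662926, 0.04197939112782478), 81.19619750976562)
yellow 132 [ 0.6485538 -0.1004557] ang -2.564802265740239 ((0.6508934497833252, -0.09947492927312851), (0.04272622615098953, 0.015044842846691608), 30.63434600830078)
handle 307 [0.5641775 0.0919781] ang -2.9625172605268415 ((0.5649839639663696, 0.09132684022188187), (0.07088042050600052, 0.018444718793034554), 8.773043632507324)
blue 170 [ 0.54237911 -0.11535622  0.12301911] 3.0018475269307063 0.12860542327472638
yellow 168 [ 0.6508466  -0.09829169  0.1227376 ] -2.6160908892872965 0.12873478099032898
handle 254 [0.56515829 0.09536322 0.11905372] -2.984694320765724 0.12465193785908801
```

View pics/crop.png

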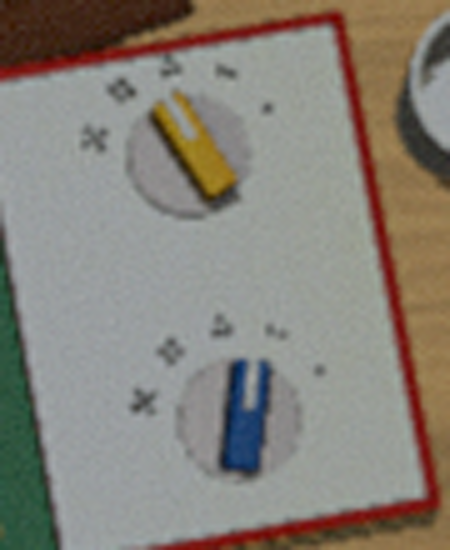

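The blue dial reads about 0.91 (pointer at world angle -0.14) and the yellow about 1.58 (0.54). The tin yaw is 0.155. Next I move above the blue knob.

```bash
python3 -m jog '[{"fingers":0,"dx":0.04,"dy":-0.034,"dz":0,"roll":0.1},{"fingers":0,"dx":0.085,"dy":-0.071,"dz":0,"roll":0.2},{"fingers":0,"dx":0.13,"dy":-0.109,"dz":0,"roll":0.3},{"fingers":0,"dx":0.175,"dy":-0.147,"dz":0,"roll":0.43},{"fingers":0,"dx":0.22,"dy":-0.184,"dz":0,"roll":0.43},{"fingers":0,"dx":0.265,"dy":-0.222,"dz":0,"roll":0.43},{"fingers":0,"dx":0.31,"dy":-0.26,"dz":0,"roll":0.43},{"fingers":0,"dx":0.355,"dy":-0.298,"dz":0,"roll":0.43},{"fingers":0,"dx":0.4,"dy":-0.335,"dz":0,"roll":0.43},{"fingers":0,"dx":0.445,"dy":-0.373,"dz":0,"roll":0.43},{"fingers":0,"dx":0.4865,"dy":-0.408,"dz":0.03,"roll":0.43},{"fingers":0,"dx":0.4865,"dy":-0.408,"dz":0.06,"roll":0.43}]' 8
python3 -m jog '[{"fingers":0,"dx":0,"dy":0,"dz":0,"roll":0},{"fingers":0,"dx":0,"dy":0,"dz":0,"roll":0}]'
python3 - <<'E'
from h import *
s=robot.observe(); R=s["orientation"];print(s["time_s"],s["ee_pos"],np.round(R,3),"yaw",np.arctan2(R[1][0],R[0][0]),s["q"],s["finger_gap"])
t,_,_=cam("top");a,_,_=cam("scene");save(np.hstack([t[150:330,200:430],a[180:360,210:450]]),"pics/above.png")
E
```

```text
time_s: 1.6
ee_pos: [0.5449, -0.1112, 0.1807]
orientation: [[0.991, -0.131, 0.002], [-0.131, -0.991, 0.003], [0.002, -0.003, -1.0]]
wrist_force: [-1.5, -0.7, 0.0]
finger_gap: 0.499
finger_force: 0.0
time_s: 1.85
ee_pos: [0.5428, -0.1178, 0.182]
orientation: [[0.99, -0.141, 0.001], [-0.141, -0.99, -0.001], [0.001, 0.0, -1.0]]
wrist_force: [1.0, -0.3, 0.0]
finger_gap: 0.504
finger_force: 0.0
1.85 [ 0.54277339 -0.11781735  0.18203868] [[ 0.99  -0.141  0.001]
 [-0.141 -0.99  -0.001]
 [ 0.001  0.    -1.   ]] yaw -0.14183738834931195 [ 0.34755828  0.35032701 -0.26291763  1.87453317  0.1120935   0.92989751
 -1.67980392] 0.5039699656855723
```

View pics/above.png

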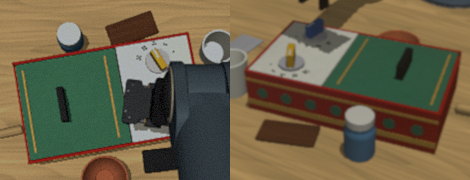

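Both views show the gripper above the blue knob, and the lid and handle are unobstructed. I'll write a lid check, then descend and pinch.

```bash
cat > chk.py <<'E'
# prints lid shift (mm), yaw, moment; exit 1 if shift exceeds argv[1] mm. Reference in ref.npy
import sys,os
from h import *
Y=np.array([-np.sin(.1546),np.cos(.1546)])
im,d,c=cam("top");hsv=cv2.cvtColor(im,cv2.COLOR_RGB2HSV)
m=hsv[...,2].astype(int)
roi=np.zeros(m.shape,bool);roi[225:285,215:290]=1
x=(m<45)&roi
n,l,st,ce=cv2.connectedComponentsWithStats(x.astype(np.uint8)); k=1+np.argmax(st[1:,4])
v,u=np.nonzero(l==k); w=np.array([ray(c,a,b,.12)[:2] for a,b in zip(u,v)]).mean(0)
im,d,c=cam("scene");m=im.max(2).astype(int);roi=np.zeros(m.shape,bool);roi[222:275,360:420]=1
x=(m<45)&roi;n,l,st,ce=cv2.connectedComponentsWithStats(x.astype(np.uint8)); k=1+np.argmax(st[1:,4])
v,u=np.nonzero(l==k); w2=np.array([ray(c,a,b,.105)[:2] for a,b in zip(u,v)]).mean(0)
a=np.array([w@Y,w2@Y])*1000
if not os.path.exists("ref.npy"): np.save("ref.npy",a)
s=a-np.load("ref.npy"); o=robot.observe();R=o["orientation"]
print("t %.2f lid top %.1f scene %.1f yaw %.3f"%(o["time_s"],*s,np.arctan2(R[1][0],R[0][0])),"M",np.round(o["torque"],2),"F",np.round(o["wrist_force"],1),"gap %.3f gf %.1f"%(o["finger_gap"],o["finger_force"]))
lim=float(sys.argv[1]) if len(sys.argv)>1 else 99
sys.exit(int(max(s)>lim))
E
python3 chk.py; python3 chk.py
python3 -m jog '[{"fingers":0,"dx":0,"dy":-0.001,"dz":0.02,"roll":0},{"fingers":0,"dx":0,"dy":-0.001,"dz":0.045,"roll":0},{"fingers":0,"dx":0,"dy":-0.001,"dz":0.063,"roll":0},{"fingers":0,"dx":0,"dy":-0.001,"dz":0.063,"roll":0},{"fingers":-1,"dx":0,"dy":-0.001,"dz":0.063,"roll":0},{"fingers":-1,"dx":0,"dy":-0.001,"dz":0.063,"roll":0},{"fingers":-1,"dx":0,"dy":-0.001,"dz":0.063,"roll":0},{"fingers":-1,"dx":0,"dy":-0.001,"dz":0.063,"roll":0}]' 8
python3 chk.py
```

```text
t 2.05 lid top 0.0 scene 0.0 yaw -0.142 M [ 0.05 -0.01 -0.01] F [ 0.5  0.6 -0.1] gap 0.504 gf 0.0
t 2.15 lid top 0.0 scene -0.1 yaw -0.141 M [ 0.04  0.06 -0.02] F [ 0.9 -0.2 -0. ] gap 0.497 gf 0.0
time_s: 3.15
ee_pos: [0.5428, -0.1176, 0.1188]
orientation: [[0.99, -0.141, 0.001], [-0.141, -0.99, -0.002], [0.001, 0.002, -1.0]]
wrist_force: [-0.7, -3.9, 2.2]
finger_gap: 0.162
finger_force: 8.0
t 3.25 lid top 0.1 scene -0.1 yaw -0.141 M [-0.98  0.21 -0.02] F [-0.8 -5.1  3.4] gap 0.161 gf 8.0
```

```bash

python3 -m jog '[{"fingers":-1,"dx":0,"dy":0.0015,"dz":0,"roll":0},{"fingers":-1,"dx":0,"dy":0.0015,"dz":0,"roll":-0.03},{"fingers":-1,"dx":0,"dy":0.0015,"dz":0,"roll":-0.06},{"fingers":-1,"dx":0,"dy":0.0015,"dz":0,"roll":-0.1}]' 
python3 chk.py 3 && python3 -m jog '[{"fingers":-1,"dx":0,"dy":0,"dz":0,"roll":-0.06},{"fingers":-1,"dx":0,"dy":0,"dz":0,"roll":-0.12},{"fingers":-1,"dx":0,"dy":0,"dz":0,"roll":-0.18},{"fingers":-1,"dx":0,"dy":0,"dz":0,"roll":-0.24},{"fingers":-1,"dx":0,"dy":0,"dz":0,"roll":-0.3},{"fingers":-1,"dx":0,"dy":0,"dz":0,"roll":-0.36},{"fingers":-1,"dx":0,"dy":0,"dz":0,"roll":-0.4},{"fingers":-1,"dx":0,"dy":0,"dz":0,"roll":-0.4}]' && python3 chk.py 3
```

```text
time_s: 3.75
ee_pos: [0.5428, -0.1177, 0.1187]
orientation: [[0.999, -0.038, 0.001], [-0.038, -0.999, -0.001], [0.001, 0.001, -1.0]]
wrist_force: [-1.7, -2.8, 5.3]
finger_gap: 0.164
finger_force: 8.0
t 3.85 lid top 0.0 scene -0.1 yaw -0.039 M [-0.69  0.25 -0.01] F [-0.8 -3.6  5.9] gap 0.157 gf 8.0
time_s: 4.85
ee_pos: [0.5428, -0.118, 0.1188]
orientation: [[0.936, 0.353, 0.001], [0.353, -0.936, -0.001], [0.0, 0.001, -1.0]]
wrist_force: [-1.4, -3.2, 5.4]
finger_gap: 0.162
finger_force: 8.0
t 4.95 lid top 0.2 scene 0.1 yaw 0.361 M [-0.85  0.23  0.  ] F [-1.4 -3.9  6.2] gap 0.157 gf 8.0
```

Dial at about 1.41. I feel slowly from here, checking the lid after every 0.03 rad.

```bash

python3 -m jog '[{"fingers":-1,"roll":-0.02,"dx":0,"dy":0,"dz":0},{"fingers":-1,"roll":-0.04,"dx":0,"dy":0,"dz":0},{"fingers":-1,"roll":-0.04,"dx":0,"dy":0,"dz":0}]' >/dev/null && python3 chk.py 3 &&
python3 -m jog '[{"fingers":-1,"roll":-0.015,"dx":0,"dy":0,"dz":0},{"fingers":-1,"roll":-0.03,"dx":0,"dy":0,"dz":0},{"fingers":-1,"roll":-0.03,"dx":0,"dy":0,"dz":0}]' >/dev/null && python3 chk.py 3 &&
python3 -m jog '[{"fingers":-1,"roll":-0.015,"dx":0,"dy":0,"dz":0},{"fingers":-1,"roll":-0.03,"dx":0,"dy":0,"dz":0},{"fingers":-1,"roll":-0.03,"dx":0,"dy":0,"dz":0}]' >/dev/null && python3 chk.py 3 &&
python3 -m jog '[{"fingers":-1,"roll":-0.015,"dx":0,"dy":0,"dz":0},{"fingers":-1,"roll":-0.03,"dx":0,"dy":0,"dz":0},{"fingers":-1,"roll":-0.03,"dx":0,"dy":0,"dz":0}]' >/dev/null && python3 chk.py 3 &&
python3 -m jog '[{"fingers":-1,"roll":-0.015,"dx":0,"dy":0,"dz":0},{"fingers":-1,"roll":-0.03,"dx":0,"dy":0,"dz":0},{"fingers":-1,"roll":-0.03,"dx":0,"dy":0,"dz":0}]' >/dev/null && python3 chk.py 3 &&
python3 -m jog '[{"fingers":-1,"roll":-0.015,"dx":0,"dy":0,"dz":0},{"fingers":-1,"roll":-0.03,"dx":0,"dy":0,"dz":0},{"fingers":-1,"roll":-0.03,"dx":0,"dy":0,"dz":0}]' >/dev/null && python3 chk.py 3
```

```text
t 5.42 lid top 0.2 scene 0.0 yaw 0.400 M [-0.87  0.22 -0.  ] F [-0.9 -4.   5.7] gap 0.160 gf 8.0
t 5.90 lid top 0.3 scene 0.2 yaw 0.430 M [-0.92  0.2  -0.08] F [-0.7 -3.3  4.9] gap 0.164 gf 8.0
t 6.38 lid top 6.0 scene 5.9 yaw 0.461 M [-0.91  0.19  0.03] F [-0.5 -4.9  5.4] gap 0.161 gf 8.0
```

Blue caught at about 1.51 and the lid jumped 6 mm. Release and lift straight up.

```bash

python3 -m jog '[{"fingers":0,"roll":0,"dx":0,"dy":0,"dz":0},{"fingers":0,"roll":0,"dx":0,"dy":0,"dz":0},{"fingers":0,"roll":0,"dx":0,"dy":0,"dz":-0.01},{"fingers":0,"roll":0,"dx":0,"dy":0,"dz":-0.04},{"fingers":0,"roll":0,"dx":0,"dy":0,"dz":-0.065},{"fingers":0,"roll":0,"dx":0,"dy":0,"dz":-0.065}]' && python3 chk.py
python3 - <<'E'
from h import *
s=robot.observe();R=np.array(s["orientation"]);p=np.array(s["ee_pos"]);print(p,np.round(s["q"],3))
print("to yellow",R.T@(np.array([.651,-.1003,p[2]])-p))
E
```

```text
time_s: 7.12
ee_pos: [0.544, -0.117, 0.1856]
orientation: [[0.896, 0.444, 0.005], [0.444, -0.896, -0.001], [0.004, 0.003, -1.0]]
wrist_force: [0.4, -0.2, -0.3]
finger_gap: 0.501
finger_force: 0.0
t 7.22 lid top 5.9 scene 5.9 yaw 0.460 M [-0.02  0.03 -0.04] F [ 0.1  1.2 -0.6] gap 0.504 gf 0.0
[ 0.54218317 -0.1171335   0.18311998] [ 0.469  0.367 -0.418  1.867  0.181  0.945 -1.142]
to yellow [ 1.04974218e-01  3.32397656e-02 -2.04054647e-05]
```

```bash

python3 -m jog '[{"fingers":0,"roll":-0.04,"dx":0.03,"dy":0.01,"dz":0},{"fingers":0,"roll":-0.08,"dx":0.07,"dy":0.022,"dz":0},{"fingers":0,"roll":-0.08,"dx":0.105,"dy":0.033,"dz":0},{"fingers":0,"roll":-0.08,"dx":0.105,"dy":0.033,"dz":0},{"fingers":0,"roll":-0.08,"dx":0.105,"dy":0.033,"dz":0.02}, {"fingers":0,"roll":-0.08,"dx":0.105,"dy":0.033,"dz":0.02}]'
python3 - <<'E'
from h import *
a,_,_=cam("scene");b,_,_=cam("top");save(cv2.resize(np.hstack([a[180:300,220:380],b[160:280,280:440]]),None,fx=2.5,fy=2.5),"pics/yel.png")
E
python3 chk.py
```

```text
time_s: 7.98
ee_pos: [0.6482, -0.1009, 0.1601]
orientation: [[0.858, 0.514, -0.007], [0.514, -0.858, -0.0], [-0.006, -0.003, -1.0]]
wrist_force: [-0.7, -0.2, -0.5]
finger_gap: 0.498
finger_force: 0.0
t 8.18 lid top 6.2 scene 5.9 yaw 0.539 M [-0.01 -0.08 -0.05] F [0.  0.5 0.3] gap 0.498 gf 0.0
```

View pics/yel.png

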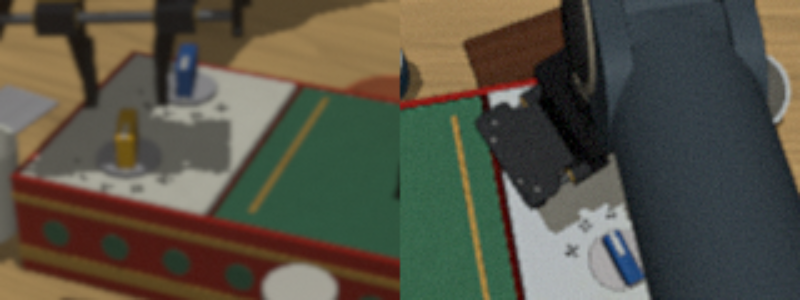

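The fingers (crop x 92 and 162) straddle the yellow bar (x 127), and the blue knob is undisturbed. Descend and pinch.

```bash

python3 -m jog '[{"fingers":0,"roll":0,"dx":0,"dy":0,"dz":0.02},{"fingers":0,"roll":0,"dx":0,"dy":0,"dz":0.044},{"fingers":0,"roll":0,"dx":0,"dy":0,"dz":0.044},{"fingers":-1,"roll":0,"dx":0,"dy":0,"dz":0.044},{"fingers":-1,"roll":0,"dx":0,"dy":0,"dz":0.044},{"fingers":-1,"roll":0,"dx":0,"dy":0,"dz":0.044},{"fingers":-1,"roll":0,"dx":0,"dy":0,"dz":0.044}]' 8
python3 chk.py
```

```text
time_s: 9.05
ee_pos: [0.6518, -0.1011, 0.1197]
orientation: [[0.858, 0.514, 0.002], [0.514, -0.858, -0.001], [0.001, 0.002, -1.0]]
wrist_force: [0.4, -1.8, 0.5]
finger_gap: 0.156
finger_force: 8.0
t 9.15 lid top 6.1 scene 5.9 yaw 0.539 M [-0.33 -0.33 -0.02] F [ 1.5 -1.9  0.6] gap 0.166 gf 8.0
```

```bash

python3 -m jog '[{"fingers":-1,"roll":0.03,"dx":0,"dy":0,"dz":0},{"fingers":-1,"roll":0.08,"dx":0,"dy":0,"dz":0},{"fingers":-1,"roll":0.14,"dx":0,"dy":0,"dz":0},{"fingers":-1,"roll":0.2,"dx":0,"dy":0,"dz":0},{"fingers":-1,"roll":0.26,"dx":0,"dy":0,"dz":0},{"fingers":-1,"roll":0.32,"dx":0,"dy":0,"dz":0},{"fingers":-1,"roll":0.38,"dx":0,"dy":0,"dz":0},{"fingers":-1,"roll":0.44,"dx":0,"dy":0,"dz":0},{"fingers":-1,"roll":0.5,"dx":0,"dy":0,"dz":0},{"fingers":-1,"roll":0.56,"dx":0,"dy":0,"dz":0},{"fingers":-1,"roll":0.6,"dx":0,"dy":0,"dz":0},{"fingers":-1,"roll":0.6,"dx":0,"dy":0,"dz":0}]' && python3 chk.py 9 &&
python3 -m jog '[{"fingers":-1,"roll":0.02,"dx":0,"dy":0,"dz":0},{"fingers":-1,"roll":0.04,"dx":0,"dy":0,"dz":0},{"fingers":-1,"roll":0.04,"dx":0,"dy":0,"dz":0}]' >/dev/null && python3 chk.py 9 &&
python3 -m jog '[{"fingers":-1,"roll":0.015,"dx":0,"dy":0,"dz":0},{"fingers":-1,"roll":0.03,"dx":0,"dy":0,"dz":0},{"fingers":-1,"roll":0.03,"dx":0,"dy":0,"dz":0}]' >/dev/null && python3 chk.py 9 &&
python3 -m jog '[{"fingers":-1,"roll":0.015,"dx":0,"dy":0,"dz":0},{"fingers":-1,"roll":0.03,"dx":0,"dy":0,"dz":0},{"fingers":-1,"roll":0.03,"dx":0,"dy":0,"dz":0}]' >/dev/null && python3 chk.py 9 &&
python3 -m jog '[{"fingers":-1,"roll":0.015,"dx":0,"dy":0,"dz":0},{"fingers":-1,"roll":0.03,"dx":0,"dy":0,"dz":0},{"fingers":-1,"roll":0.03,"dx":0,"dy":0,"dz":0}]' >/dev/null && python3 chk.py 9 &&
python3 -m jog '[{"fingers":-1,"roll":0.015,"dx":0,"dy":0,"dz":0},{"fingers":-1,"roll":0.03,"dx":0,"dy":0,"dz":0},{"fingers":-1,"roll":0.03,"dx":0,"dy":0,"dz":0}]' >/dev/null && python3 chk.py 9 &&
python3 -m jog '[{"fingers":-1,"roll":0.015,"dx":0,"dy":0,"dz":0},{"fingers":-1,"roll":0.03,"dx":0,"dy":0,"dz":0},{"fingers":-1,"roll":0.03,"dx":0,"dy":0,"dz":0}]' >/dev/null && python3 chk.py 9 &&
python3 -m jog '[{"fingers":-1,"roll":0.015,"dx":0,"dy":0,"dz":0},{"fingers":-1,"roll":0.03,"dx":0,"dy":0,"dz":0},{"fingers":-1,"roll":0.03,"dx":0,"dy":0,"dz":0}]' >/dev/null && python3 chk.py 9
```

```text
time_s: 10.65
ee_pos: [0.6517, -0.1009, 0.1197]
orientation: [[0.998, -0.061, 0.001], [-0.061, -0.998, -0.001], [0.001, 0.001, -1.0]]
wrist_force: [1.5, -2.1, 2.3]
finger_gap: 0.156
finger_force: 8.0
t 10.75 lid top 6.0 scene 6.0 yaw -0.061 M [-0.69 -0.43 -0.04] F [ 1.9 -3.2  2.6] gap 0.160 gf 8.0
t 11.22 lid top 6.0 scene 6.0 yaw -0.101 M [-0.85 -0.6  -0.  ] F [ 2.1 -4.3  3.4] gap 0.158 gf 8.0
t 11.70 lid top 6.0 scene 5.9 yaw -0.131 M [-0.89 -0.57  0.03] F [ 2.6 -5.   3.3] gap 0.157 gf 8.0
t 12.18 lid top 6.1 scene 6.0 yaw -0.161 M [-0.86 -0.59  0.  ] F [ 2.5 -3.7  2.7] gap 0.166 gf 8.0
t 12.65 lid top 6.0 scene 6.0 yaw -0.191 M [-0.94 -0.58  0.01] F [ 3.  -4.7  4.1] gap 0.162 gf 8.0
t 13.12 lid top 6.1 scene 6.0 yaw -0.221 M [-0.89 -0.59  0.06] F [ 2.8 -4.3  3.8] gap 0.158 gf 8.0
t 13.60 lid top 6.1 scene 5.9 yaw -0.251 M [-0.88 -0.61  0.04] F [ 2.7 -3.4  3. ] gap 0.162 gf 8.0
t 14.07 lid top 6.0 scene 6.0 yaw -0.281 M [-0.93 -0.55 -0.02] F [ 2.8 -3.7  3.5] gap 0.165 gf 8.0
```

```bash

python3 -m jog '[{"fingers":-1,"roll":0.015,"dx":0,"dy":0,"dz":0},{"fingers":-1,"roll":0.03,"dx":0,"dy":0,"dz":0},{"fingers":-1,"roll":0.03,"dx":0,"dy":0,"dz":0}]' >/dev/null && python3 chk.py 9 &&
python3 -m jog '[{"fingers":-1,"roll":0.015,"dx":0,"dy":0,"dz":0},{"fingers":-1,"roll":0.03,"dx":0,"dy":0,"dz":0},{"fingers":-1,"roll":0.03,"dx":0,"dy":0,"dz":0}]' >/dev/null && python3 chk.py 9 &&
python3 -m jog '[{"fingers":-1,"roll":0.015,"dx":0,"dy":0,"dz":0},{"fingers":-1,"roll":0.03,"dx":0,"dy":0,"dz":0},{"fingers":-1,"roll":0.03,"dx":0,"dy":0,"dz":0}]' >/dev/null && python3 chk.py 9 &&
python3 -m jog '[{"fingers":-1,"roll":0.015,"dx":0,"dy":0,"dz":0},{"fingers":-1,"roll":0.03,"dx":0,"dy":0,"dz":0},{"fingers":-1,"roll":0.03,"dx":0,"dy":0,"dz":0}]' >/dev/null && python3 chk.py 9 &&
python3 -m jog '[{"fingers":-1,"roll":0.015,"dx":0,"dy":0,"dz":0},{"fingers":-1,"roll":0.03,"dx":0,"dy":0,"dz":0},{"fingers":-1,"roll":0.03,"dx":0,"dy":0,"dz":0}]' >/dev/null && python3 chk.py 9 &&
python3 -m jog '[{"fingers":-1,"roll":0.015,"dx":0,"dy":0,"dz":0},{"fingers":-1,"roll":0.03,"dx":0,"dy":0,"dz":0},{"fingers":-1,"roll":0.03,"dx":0,"dy":0,"dz":0}]' >/dev/null && python3 chk.py 9 &&
python3 -m jog '[{"fingers":-1,"roll":0.015,"dx":0,"dy":0,"dz":0},{"fingers":-1,"roll":0.03,"dx":0,"dy":0,"dz":0},{"fingers":-1,"roll":0.03,"dx":0,"dy":0,"dz":0}]' >/dev/null && python3 chk.py 9 &&
python3 -m jog '[{"fingers":-1,"roll":0.015,"dx":0,"dy":0,"dz":0},{"fingers":-1,"roll":0.03,"dx":0,"dy":0,"dz":0},{"fingers":-1,"roll":0.03,"dx":0,"dy":0,"dz":0}]' >/dev/null && python3 chk.py 9; python3 -c "
from h import *;print(np.round(robot.observe()['q'],2))"
```

```text
t 14.55 lid top 6.0 scene 6.0 yaw -0.311 M [-0.91 -0.6  -0.03] F [ 3.1 -4.8  3.5] gap 0.158 gf 8.0
t 15.03 lid top 6.0 scene 5.9 yaw -0.341 M [-0.86 -0.58  0.01] F [ 2.4 -4.1  3.5] gap 0.157 gf 8.0
t 15.50 lid top 6.0 scene 5.9 yaw -0.371 M [-0.89 -0.56 -0.01] F [ 3.6 -4.7  3.3] gap 0.161 gf 8.0
t 15.97 lid top 6.0 scene 6.0 yaw -0.401 M [-0.85 -0.59  0.  ] F [ 2.4 -3.9  3. ] gap 0.161 gf 8.0
t 16.45 lid top 6.0 scene 6.0 yaw -0.431 M [-0.87 -0.54 -0.02] F [ 2.5 -4.1  3.9] gap 0.159 gf 8.0
t 16.93 lid top 6.0 scene 6.1 yaw -0.461 M [-0.88 -0.59  0.01] F [ 3.  -3.6  3.7] gap 0.161 gf 8.0
t 17.40 lid top 6.0 scene 6.1 yaw -0.491 M [-0.88 -0.6   0.04] F [ 2.2 -3.8  3.4] gap 0.161 gf 8.0
t 17.88 lid top 6.1 scene 6.1 yaw -0.521 M [-0.82 -0.61  0.02] F [ 3.6 -4.   3.2] gap 0.162 gf 8.0
[ 0.18  0.56 -0.13  1.68  0.09  0.9  -2.08]
```

Dial at about 0.52, not yet caught. Continue towards 0.3.

```bash

python3 -m jog '[{"fingers":-1,"roll":0.015,"dx":0,"dy":0,"dz":0},{"fingers":-1,"roll":0.03,"dx":0,"dy":0,"dz":0},{"fingers":-1,"roll":0.03,"dx":0,"dy":0,"dz":0}]' >/dev/null && python3 chk.py 9 &&
python3 -m jog '[{"fingers":-1,"roll":0.015,"dx":0,"dy":0,"dz":0},{"fingers":-1,"roll":0.03,"dx":0,"dy":0,"dz":0},{"fingers":-1,"roll":0.03,"dx":0,"dy":0,"dz":0}]' >/dev/null && python3 chk.py 9 &&
python3 -m jog '[{"fingers":-1,"roll":0.015,"dx":0,"dy":0,"dz":0},{"fingers":-1,"roll":0.03,"dx":0,"dy":0,"dz":0},{"fingers":-1,"roll":0.03,"dx":0,"dy":0,"dz":0}]' >/dev/null && python3 chk.py 9 &&
python3 -m jog '[{"fingers":-1,"roll":0.015,"dx":0,"dy":0,"dz":0},{"fingers":-1,"roll":0.03,"dx":0,"dy":0,"dz":0},{"fingers":-1,"roll":0.03,"dx":0,"dy":0,"dz":0}]' >/dev/null && python3 chk.py 9 &&
python3 -m jog '[{"fingers":-1,"roll":0.015,"dx":0,"dy":0,"dz":0},{"fingers":-1,"roll":0.03,"dx":0,"dy":0,"dz":0},{"fingers":-1,"roll":0.03,"dx":0,"dy":0,"dz":0}]' >/dev/null && python3 chk.py 9 &&
python3 -m jog '[{"fingers":-1,"roll":0.015,"dx":0,"dy":0,"dz":0},{"fingers":-1,"roll":0.03,"dx":0,"dy":0,"dz":0},{"fingers":-1,"roll":0.03,"dx":0,"dy":0,"dz":0}]' >/dev/null && python3 chk.py 9 &&
python3 -m jog '[{"fingers":-1,"roll":0.015,"dx":0,"dy":0,"dz":0},{"fingers":-1,"roll":0.03,"dx":0,"dy":0,"dz":0},{"fingers":-1,"roll":0.03,"dx":0,"dy":0,"dz":0}]' >/dev/null && python3 chk.py 9 &&
python3 -m jog '[{"fingers":-1,"roll":0.015,"dx":0,"dy":0,"dz":0},{"fingers":-1,"roll":0.03,"dx":0,"dy":0,"dz":0},{"fingers":-1,"roll":0.03,"dx":0,"dy":0,"dz":0}]' >/dev/null && python3 chk.py 9; python3 -c "
from h import *;print(np.round(robot.observe()['q'],2))"
```

```text
t 18.35 lid top 6.4 scene 6.3 yaw -0.551 M [-0.85 -0.61 -0.  ] F [ 2.3 -3.7  2.8] gap 0.161 gf 8.0
t 18.82 lid top 12.8 scene 12.7 yaw -0.581 M [-0.85 -0.64 -0.  ] F [ 2.3 -4.2  3.5] gap 0.160 gf 8.0
[ 0.17  0.56 -0.12  1.68  0.08  0.9  -2.13]
```

Both catches are in and the lid is at 12.8 mm. Release the yellow knob, lift, and remeasure the handle.

```bash

python3 -m jog '[{"fingers":0,"roll":0,"dx":0,"dy":0,"dz":0},{"fingers":0,"roll":0,"dx":0,"dy":0,"dz":0},{"fingers":0,"roll":0,"dx":0,"dy":0,"dz":-0.01},{"fingers":0,"roll":0,"dx":0,"dy":0,"dz":-0.04},{"fingers":0,"roll":0,"dx":0,"dy":0,"dz":-0.065},{"fingers":0,"roll":0,"dx":0,"dy":0,"dz":-0.065}]' >/dev/null; python3 chk.py
python3 - <<'E'
from h import *
im,d,c=cam("top");P=pts(d,c)
q=P[225:285,225:285].reshape(-1,3);q=q[(q[:,2]>.108)&(q[:,2]<.135)]
r=cv2.minAreaRect(q[:,:2].astype(np.float32));print(len(q),q.mean(0),np.median(q[:,2]),r)
s=robot.observe();R=np.array(s["orientation"]);p=np.array(s["ee_pos"]);print(p,np.round(s["q"],3))
g=np.array([r[0][0],r[0][1],p[2]]);print("to handle",R.T@(g-p),"to mean",R.T@(np.r_[q.mean(0)[:2],p[2]]-p),"roll",np.arctan2(R[1,0],R[0,0])-.155)
E
```

```text
t 19.68 lid top 12.6 scene 12.7 yaw -0.580 M [ 0.11  0.09 -0.02] F [ 0.4 -0.1 -0.5] gap 0.500 gf 0.0
264 [0.56343222 0.10793245 0.11883335] 0.11928425183424987 ((0.563342809677124, 0.10834893584251404), (0.06998956948518753, 0.0140448696911335), 8.831053733825684)
[ 0.65043641 -0.10004286  0.18335519] [ 0.177  0.496 -0.125  1.632  0.07   1.021 -2.12 ]
to handle [-0.18705856 -0.12657597  0.00023317] to mean [-0.18675552 -0.12627661  0.00023286] roll -0.7350364783031093
```

```bash

python3 -m jog '[{"fingers":0,"roll":-0.1,"dx":-0.03,"dy":-0.02,"dz":0},{"fingers":0,"roll":-0.22,"dx":-0.065,"dy":-0.044,"dz":0},{"fingers":0,"roll":-0.36,"dx":-0.1,"dy":-0.068,"dz":0},{"fingers":0,"roll":-0.5,"dx":-0.135,"dy":-0.091,"dz":0},{"fingers":0,"roll":-0.64,"dx":-0.165,"dy":-0.112,"dz":0},{"fingers":0,"roll":-0.735,"dx":-0.187,"dy":-0.1265,"dz":0},{"fingers":0,"roll":-0.735,"dx":-0.187,"dy":-0.1265,"dz":0},{"fingers":0,"roll":-0.735,"dx":-0.187,"dy":-0.1265,"dz":0.02},{"fingers":0,"roll":-0.735,"dx":-0.187,"dy":-0.1265,"dz":0.02}]'
python3 - <<'E'
from h import *
a,_,_=cam("scene");save(cv2.resize(a[170:310,290:470],None,fx=3,fy=3),"pics/han.png")
s=robot.observe();print(s["time_s"],s["ee_pos"],np.round(s["q"],2))
E
```

```text
time_s: 20.85
ee_pos: [0.5632, 0.106, 0.1623]
orientation: [[0.988, 0.151, -0.004], [0.151, -0.988, -0.002], [-0.005, 0.001, -1.0]]
wrist_force: [-1.2, -0.8, 0.2]
finger_gap: 0.498
finger_force: 0.0
20.9 [0.56393355 0.10645075 0.1632492 ] [ 0.01  0.41 -0.35  1.84  0.17  0.92 -1.84]
```

View pics/han.png

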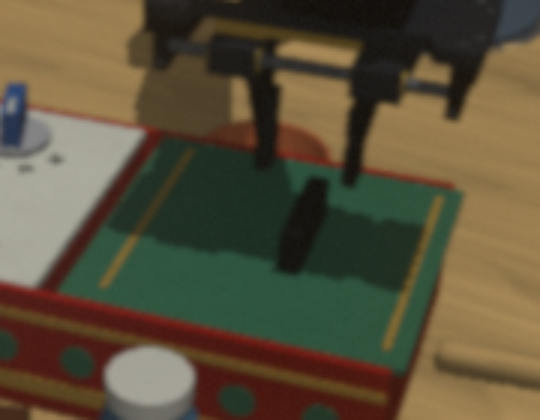

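Fingers (crop x 263 and 352) straddle the handle (x 303). Descend, pinch, and draw the lid.

```bash

python3 -m jog '[{"fingers":0,"roll":0,"dx":0,"dy":-0.001,"dz":0.02},{"fingers":0,"roll":0,"dx":0,"dy":-0.001,"dz":0.045},{"fingers":0,"roll":0,"dx":0,"dy":-0.001,"dz":0.051},{"fingers":0,"roll":0,"dx":0,"dy":-0.001,"dz":0.051},{"fingers":-1,"roll":0,"dx":0,"dy":-0.001,"dz":0.051},{"fingers":-1,"roll":0,"dx":0,"dy":-0.001,"dz":0.051},{"fingers":-1,"roll":0,"dx":0,"dy":-0.001,"dz":0.051},{"fingers":-1,"roll":0,"dx":0,"dy":-0.001,"dz":0.051}]' 8
python3 -m jog '[{"fingers":-1,"roll":0,"dx":0,"dy":-0.003,"dz":0},{"fingers":-1,"roll":0,"dx":0,"dy":-0.01,"dz":0},{"fingers":-1,"roll":0,"dx":0,"dy":-0.017,"dz":0},{"fingers":-1,"roll":0,"dx":0,"dy":-0.024,"dz":0},{"fingers":-1,"roll":0,"dx":0,"dy":-0.031,"dz":0},{"fingers":-1,"roll":0,"dx":0,"dy":-0.038,"dz":0},{"fingers":-1,"roll":0,"dx":0,"dy":-0.045,"dz":0},{"fingers":-1,"roll":0,"dx":0,"dy":-0.05,"dz":0},{"fingers":-1,"roll":0,"dx":0,"dy":-0.054,"dz":0},{"fingers":-1,"roll":0,"dx":0,"dy":-0.054,"dz":0}]'
python3 -m jog '[{"fingers":-1,"roll":0,"dx":0,"dy":-0.001,"dz":0},{"fingers":-1,"roll":0,"dx":0,"dy":-0.002,"dz":0},{"fingers":-1,"roll":0,"dx":0,"dy":-0.002,"dz":0}]'
```

```text
time_s: 21.9
ee_pos: [0.5643, 0.1087, 0.1136]
orientation: [[0.988, 0.154, 0.001], [0.154, -0.988, -0.0], [0.001, 0.001, -1.0]]
wrist_force: [0.7, -0.9, 1.8]
finger_gap: 0.161
finger_force: 8.0
time_s: 23.15
ee_pos: [0.5559, 0.1624, 0.1136]
orientation: [[0.988, 0.154, 0.001], [0.154, -0.988, -0.001], [0.001, 0.001, -1.0]]
wrist_force: [0.0, -3.7, 5.8]
finger_gap: 0.162
finger_force: 8.0
time_s: 23.52
ee_pos: [0.556, 0.1625, 0.1136]
orientation: [[0.988, 0.153, 0.001], [0.153, -0.988, -0.003], [0.0, 0.003, -1.0]]
wrist_force: [0.6, -6.3, 6.4]
finger_gap: 0.163
finger_force: 8.0
```

```bash

python3 -m jog '[{"fingers":-1,"roll":0,"dx":0,"dy":-0.001,"dz":0},{"fingers":-1,"roll":0,"dx":0,"dy":-0.002,"dz":0},{"fingers":-1,"roll":0,"dx":0,"dy":-0.002,"dz":0}]'
python3 -m jog '[{"fingers":0,"roll":0,"dx":0,"dy":0,"dz":0},{"fingers":0,"roll":0,"dx":0,"dy":0,"dz":0},{"fingers":0,"roll":0,"dx":0,"dy":0,"dz":-0.01},{"fingers":0,"roll":0,"dx":0,"dy":0,"dz":-0.05},{"fingers":0,"roll":0,"dx":0,"dy":0,"dz":-0.1},{"fingers":0,"roll":0,"dx":0,"dy":0,"dz":-0.15},{"fingers":0,"roll":0,"dx":0,"dy":0,"dz":-0.15}]'
python3 - <<'E'
from h import *
im,d,c=cam("top");P=pts(d,c)
q=P[225:285,195:285].reshape(-1,3);q=q[(q[:,2]>.108)&(q[:,2]<.135)]
r=cv2.minAreaRect(q[:,:2].astype(np.float32));Y=np.array([-.154,.988])
print(len(q),r,"lid",12.7+1000*(np.array(r[0])-[.56334,.10835])@Y)
a,_,_=cam("scene");save(np.hstack([im[120:360,120:440],a[170:410,180:500]]),"pics/end.png")
E
```

```text
time_s: 23.9
ee_pos: [0.5559, 0.1625, 0.1135]
orientation: [[0.988, 0.152, 0.0], [0.152, -0.988, -0.005], [-0.0, 0.005, -1.0]]
wrist_force: [0.3, -9.7, 8.1]
finger_gap: 0.159
finger_force: 8.0
time_s: 24.78
ee_pos: [0.557, 0.1685, 0.2684]
orientation: [[0.988, 0.155, 0.009], [0.155, -0.988, 0.004], [0.01, -0.002, -1.0]]
wrist_force: [0.3, 0.1, -0.6]
finger_gap: 0.497
finger_force: 0.0
67 ((0.5281099081039429, 0.15973728895187378), (0.01593288779258728, 0.014170129783451557), 11.024794578552246) lid 68.89607563644408
```

View pics/end.png

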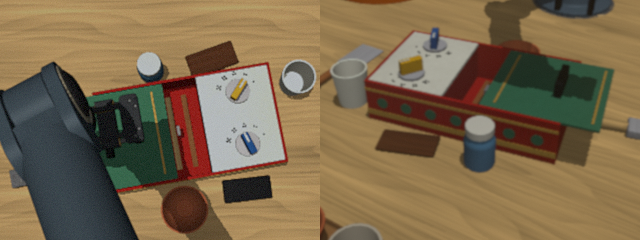

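The lid stands open and everything else is in place. The gripper hides part of the handle, so I move clear and measure it.

```bash

python3 -m jog '[{"fingers":0,"roll":0,"dx":-0.03,"dy":0.03,"dz":-0.02},{"fingers":0,"roll":0,"dx":-0.05,"dy":0.08,"dz":-0.02},{"fingers":0,"roll":0,"dx":-0.05,"dy":0.13,"dz":-0.02},{"fingers":0,"roll":0,"dx":-0.05,"dy":0.18,"dz":-0.02},{"fingers":0,"roll":0,"dx":-0.05,"dy":0.2,"dz":-0.02},{"fingers":0,"roll":0,"dx":-0.05,"dy":0.2,"dz":-0.02},{"fingers":0,"roll":0,"dx":-0.05,"dy":0.2,"dz":-0.02}]'
python3 - <<'E'
from h import *
im,d,c=cam("top");P=pts(d,c)
q=P[225:285,195:285].reshape(-1,3);q=q[(q[:,2]>.108)&(q[:,2]<.135)]
r=cv2.minAreaRect(q[:,:2].astype(np.float32));Y=np.array([-.154,.988])
print(len(q),r,"lid",12.7+1000*(np.array(r[0])-[.56334,.10835])@Y)
E
```

```text
time_s: 25.75
ee_pos: [0.536, -0.0372, 0.2823]
orientation: [[0.988, 0.156, -0.002], [0.156, -0.988, 0.001], [-0.002, -0.001, -1.0]]
wrist_force: [1.1, -0.3, -0.7]
finger_gap: 0.501
finger_force: 0.0
275 ((0.5547212958335876, 0.16367493569850922), (0.06978857517242432, 0.014954018406569958), 8.043339729309082) lid 68.6883169117546
```

```bash
python3 -c "
from rig import robot
print(robot.sign_off())"
```

```text
the job is handed in; nothing more can be done
None
```

The tin is open and handed in at about 26 s: blue caught first at about 1.51 rad, then yellow at about 0.46 rad, and the lid was drawn to its stop (measured about 69 of 70 mm) and released, with nothing else on the table seen to move.

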